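# Hold the canopy's air shutter half open for pinning

## Robot

A 7-joint arm with a two-finger parallel gripper is mounted at the origin on the work surface. World frame = base frame: x ahead of the robot, y to its left, z up, the work surface at z = 0. Lengths are in m, angles in rad, forces in N, time in s.
With the tool pointing down it reaches from about 0.425 to 0.925 m from the base axis. Payload 6.8 kg.
Tool frame: the origin (TCP) lies on the front face of the gripper's body, between the roots of the fingers; the fingertips stand 73 mm ahead of it and the grasp point (between the pads) lies 54 mm ahead of it; z points along the fingers, x is the direction in which the jaws open and shut, and the axes are right-handed (so a half turn about z gives the same grasp; the last joint's range is limited). The gripper opens to 85 mm and grips with 20 to 120 N. Pads are 22 mm wide; open, the fingers measure 114 mm over their backs; the gripper's body (76 mm by 85 mm) begins 54 mm behind the grasp point. The pads swing forward as they close: fully open they stand 13 mm farther back than shut.
Start: joints at [-1.378, 0.477, 0.022, 1.555, -0.011, 1.109, -0.083], TCP at [0.2, 0.645, 0.304] pointing down, gripper open.
Joint ranges: [-2.96, 2.96], [-0.34, 2.1], [-1.41, 1.46], [0.24, 2.44], [-1.37, 4.51], [0.17, 1.92], [-2.96, 2.96]. Speed limits (rad/s): [2.39, 2.39, 3.14, 3.14, 3.14, 3.14, 3.14].

## Interface

Orientations are given as a unit quaternion [w, x, y, z].
In Python, from station import get_obs, read_camera, hand_in gives the robot as it stands. The module is installed in compiled form; this text tells all that it offers.
- The arm moves only by the shell command python3 -m creep 'ROWS' [FORCE]. ROWS is JSON, a list that holds one entry, the list of rows, each a list of 7 numbers: the turn, a rotation vector about the tool's x, y, z in rad, then the shift along the tool's x, y, z in m, then the finger opening in m, from 0 to 0.0854. A call has 1 to 20 rows; each row shifts and turns the pose as measured when the row begins, along the tool's axes as they then stand; what a row does not reach is not made up. A row lasts 1/12 s, in which the tool goes at most 41.7 mm and 7.16 degrees, less where a joint would pass 70% of its speed; a pose out of reach is approached as far as the arm can. A call is refused whole if a number of a shift passes 0.0417 or a number of a turn 0.125, either way. A call with a gripper value outside its range is refused whole. The fingers move at their own pace and stop on an object; FORCE is the grip in N (left out, the last holds). Time passes only in rows, so rows that do not move let the fingers close. It gives the time, the measured TCP pose, the force and the opening at its end, in the units of the state.
- get_obs(): the state, without advancing time (a new reading comes with each control period).
- read_camera(name): name is "scene" or "top" or "wrist"; returns a dict with "color" (480x640x3 uint8, red, green, blue), "range_z" (480x640 float32, m along the optical axis (not along the pixel's ray), 0 where there is no reading), "fovy" (degrees; the focal length in pixels is half the picture's height over the tangent of half this angle, whatever the lens; pixels are square), "cx", "cy" (the principal point, pixels), "rvec" (rotation vector, rad) and "tvec" (3), from world to camera coordinates, as OpenCV has them. Camera axes: x right, y down, z forward; pixel columns grow to the right and rows downward; lengths in m; the calibration is good to about 2 mm. A picture is of the moment at which its call begins.
- hand_in(): hands the job in, once; it reports no verdict.
The state is a dict: "t": time; "q": joint angles; "joint_vel": joint speeds; "joint_torque": joint torques, N m; "eef_pos": TCP position; "tool_rot": TCP orientation; "contact_force": force on the tool from outside, world axes, zero at the start; "torque": the same for the moment, N m; "gripper_width": opening from 0.0 (shut) to 1.0 (fully open).
Only numpy, scipy, OpenCV 4.12 (cv2) and the standard library are available. Lean on these libraries where they do the work, as an engineer would, in place of code of your own. Each camera call takes 0.05 s, during which the arm holds its last target.

## Task

The actuator rod on this canopy vent panel is about to be pinned to the air shutter. Slacken the shutter's clamp knob by about a quarter turn anticlockwise, leaving the shutter shut meanwhile; then slide the shutter by its finger grip against the return spring to half of its travel, where the hole in its lug lies under the eye of the actuator rod. Finish while still holding the shutter steady there with the gripper, the clamp left slack, and do not shift the tools and parts lying about.

Things in the scene. Friction and masses are not known exactly. Their poses are not given: they have to be found in the camera images.
- panel: Green sheet-steel vent panel, 285 x 410 mm, bolted face up on a steel base plate; does not move. Origin on the bench, under the middle between its two vent slots; z up; y: the way the shutter opens; x: towards the side with actuator rod and spring barrel. Above the bench: green deck 40 mm, shutter plate lying on it 43.5 mm, the rails beside the plate 46.5 mm.
- shutter (a joint): Travel of the shutter (slotted aluminium plate, 194 x 238 mm) along the panel's y: 0 m shut, 0.028 half, 0.056 full open at its stop. A return spring pulls it shut: 5 N when shut, rising by 170 N/m to 10 N at half travel; let go, it slides back. Stuck while the clamp is tight.
- shutter_grip (a point): Centre (half-way up) of the shutter's black finger grip, an upright block on the shutter plate: 50 mm along the panel's x, 16 mm along its y, 40 mm high, top 83.5 mm above the bench; flat plate all round it. Shut, it is at x = 0, y = 55 mm in the panel's frame; it moves with the shutter. Axes as the panel's.
- clamp_knob (a joint): Turn of the clamp knob: 0 rad tight, growing anticlockwise seen from above, stop at 1.8 rad. It starts tight (0 to 0.25 rad); the shutter is free of it from about 0.8 rad. It turns in place, takes about 0.2 N m and stays where it is left.
- knob_grip (a point): On the axis of the clamp knob, 77 mm above the bench, in its black wing: an upright bar 14 mm thick, 54 mm long, from 58 to 88 mm above the bench, on a round hub of 24 mm diameter. The point turns with the knob: the wing is long along the point's y, thin along its x. The axis is at x = -90 mm, y = -20 mm in the panel's frame.
- link_eye (a point): Centre of the eye at the end of the fixed actuator rod (ring of 18 mm, rod of 6 mm along the panel's y), 58.5 mm above the bench, at x = 118 mm, y = 48 mm in the panel's frame.
- lug_hole (a point): Hole for the pin in the shutter's lug (20 mm wide arm on the far edge of the shutter plate, moving with it), top of the lug 53.5 mm above the bench. When the shutter is shut it is 28 mm short of the eye along the panel's y; at half travel it is right under the eye.
- spanner: Bystander: 170 mm steel spanner lying on the panel's deck, at the end away from the opening direction; origin under its middle.
- socket: Bystander: steel socket, 26 mm diameter, 34 mm high, standing on the panel's deck; origin at its foot.
- clevis_pin: Bystander: steel pin standing on its 18 mm head on the panel's deck, 32 mm high; origin at its foot.
- screwdriver: Bystander: 210 mm screwdriver on the bench beside the panel; origin under its middle.
- hammer: Bystander: 290 mm hammer on the bench at the other side of the panel; origin under its middle.
- puller: Bystander: two-leg bearing puller of dark steel lying on the bench, 100 x 200 mm, 36 mm high; origin under its middle.
- grease_tin: Bystander: tin, 76 mm diameter, 75 mm high; origin at its foot.
- bearing: Bystander: ball bearing lying flat, 62 mm diameter, 17 mm high; origin under its middle.

How it is judged:
On the way, in this order (a step that is already met when the one before it is completed fails the run):
1. the clamp knob is slackened, with the shutter still shut (value of joint clamp_knob above 1 rad and value of joint shutter below 0.006 m), for 0.1 s.
2. the shutter is held by the fingers at half travel (value of joint shutter between 0.023 and 0.033 m and contact force between shutter and the fingers above 4 N), for 0.3 s.
At the end, for the whole second after the job is handed in: The shutter stands still at half travel (28 mm, within 5 mm), held against its spring by the gripper's fingers (contact force above 4 N), the clamp knob is slack (turned to more than 1.0 rad), and every bystander is within 30 mm of where it lay (all of step 2 and velocity of joint shutter between -0.01 and 0.01 m/s and value of joint clamp_knob above 1 rad and distance of each of spanner, socket, clevis_pin, screwdriver, hammer, puller, grease_tin, bearing from where it was at the start of the episode below 0.03 m); the arm keeps its last pose, push and grip.
It fails at once if the shutter is forced open under the tight clamp (value of joint clamp_knob below 0.5 rad and value of joint shutter above 0.01 m).
It fails at once if a tool or part lying about is shifted by more than 30 mm (distance of any of spanner, socket, clevis_pin, screwdriver, hammer, puller, grease_tin, bearing from where it was at the start of the episode above 0.03 m).
It also fails if it takes over 45 s, if anything falls off the work surface, if the arm or the gripper's body presses on something with over 40 N, if the wrist force passes 120 N, or if a joint passes its speed limit or range.

## Working session

There is one attempt and no reset: what is moved stays moved. The work goes in short steps, Python scripts to look and compute and a shell command to move; the robot and the scene stay as the last step left them, time stands still between calls to the robot, and variables do not carry over. Pictures are saved under pics/ and viewed, and the job is handed in when it is done.

```bash
mkdir -p pics
python3 - <<'E'
from station import get_obs, read_camera
import cv2,numpy as np
o=get_obs(); print(o)
for n in ["scene","top","wrist"]:
    c=read_camera(n); cv2.imwrite(f"pics/{n}0.png",c["color"][:,:,::-1]); np.savez(f"{n}0.npz",**c)
    print(n,c["fovy"],c["cx"],c["cy"],c["rvec"],c["tvec"])
E
```

```text
{'t': 0.0, 'q': array([-1.3780874 ,  0.47780822,  0.02234578,  1.5564696 , -0.01149438,
        1.10929255, -0.08309622]), 'joint_vel': array([ 0.00088409,  0.00112645, -0.00042412,  0.00325122,  0.00050117,
       -0.00080657,  0.00034979]), 'joint_torque': array([ 4.22801859e-04, -5.96458340e+01,  1.60803705e+00, -2.81176525e+01,
        1.25099652e-02,  9.60253004e-03,  2.59174544e-05]), 'eef_pos': array([0.19986961, 0.64424183, 0.30291261]), 'tool_rot': array([ 6.05516502e-04,  8.05068465e-01,  5.93181179e-01, -6.98875503e-04]), 'contact_force': array([-0.58783694, -0.01839126,  0.31538292]), 'torque': array([0.05619016, 0.01391089, 0.02445574]), 'gripper_width': 0.9965691580573347}
scene 57.67311550577776 314.054982061419 240.6156640298979 [ 1.51371916  2.14309579 -0.79379814] [ 0.15731554 -0.33023027  1.5043942 ]
top 47.4721858939927 324.29224404253137 242.88700977379068 [ 2.21727573 -2.18432913  0.09714889] [-0.01172805  0.51040143  1.3510937 ]
wrist 71.25401382006166 324.1053532296613 245.612946135161 [-2.32929377 -1.71600005 -0.25035378] [-0.67336802 -0.03793873  0.38116379]
```

View pics/scene0.png

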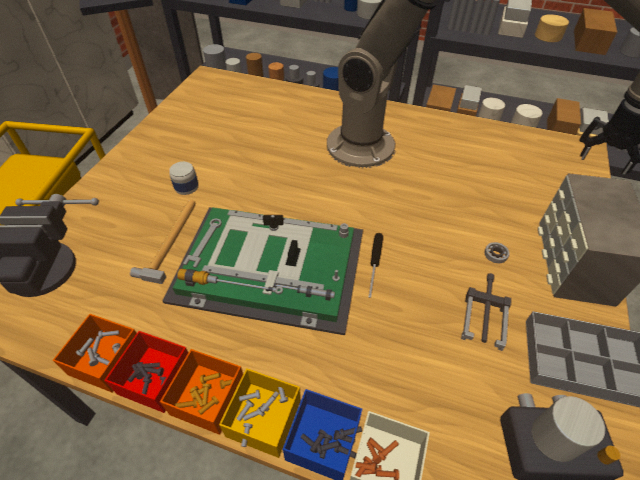

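View pics/top0.png

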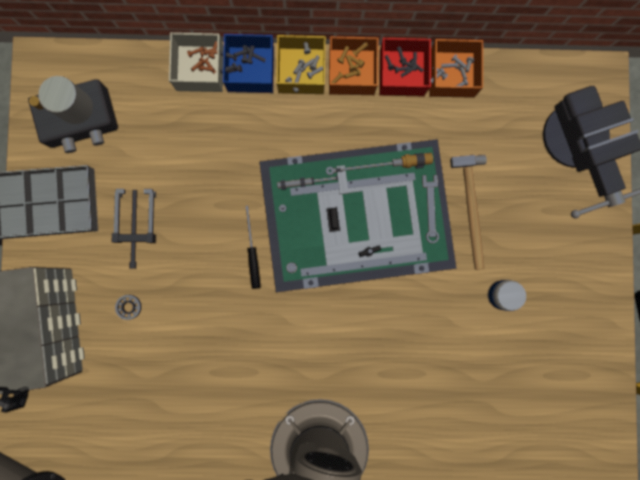

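View pics/wrist0.png

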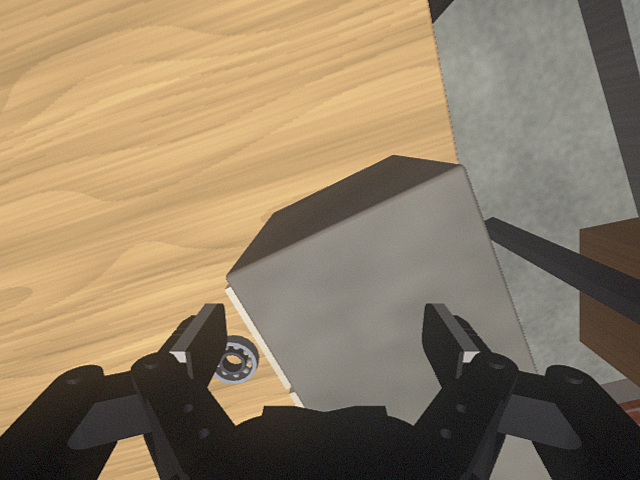

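```bash
cat > h.py <<'E'
import numpy as np,cv2
from scipy.spatial.transform import Rotation as R
def cloud(c):
    z=np.asarray(c["range_z"],float);h,w=z.shape
    f=h/2/np.tan(np.radians(float(c["fovy"]))/2)
    u,v=np.meshgrid(np.arange(w),np.arange(h))
    P=np.stack([(u-c["cx"])/f*z,(v-c["cy"])/f*z,z],-1)
    Rm=cv2.Rodrigues(np.asarray(c["rvec"],float))[0]
    W=(P-np.asarray(c["tvec"],float).ravel())@Rm
    W[z<=0]=np.nan
    return W
def proj(c,p):
    f=240/np.tan(np.radians(float(c["fovy"]))/2)
    K=np.array([[f,0,c["cx"]],[0,f,c["cy"]],[0,0,1]],float)
    return cv2.projectPoints(np.asarray(p,float).reshape(-1,3),np.asarray(c["rvec"],float),np.asarray(c["tvec"],float),K,None)[0].reshape(-1,2)
def toolR(o):
    w,x,y,z=o["tool_rot"]; return R.from_quat([x,y,z,w])
E
python3 - <<'E'
import numpy as np,cv2
from h import *
c=dict(np.load("top0.npz")); W=cloud(c)
sub=c["color"][130:300,240:470,::-1]; cv2.imwrite("pics/crop0.png",cv2.resize(sub,None,fx=3.4,fy=3.4,interpolation=cv2.INTER_CUBIC))
for n,(u,v) in dict(grip=(333,219),knob=(372,251),socket=(292,267),pin=(283,208),bench=(230,300),deck=(300,235),corner_tl=(262,162),tr=(437,142),bl=(276,290),br=(454,268),cab=(40,300),lug=(343,180)).items(): print(n,W[v,u].round(4))
m=(W[...,2]>0.065)&(W[...,2]<.1)
n,l,s,ce=cv2.connectedComponentsWithStats(m.astype(np.uint8))
for i in range(1,n):
    if s[i,4]>8:
        p=W[l==i]; r=cv2.minAreaRect((p[:,:2]*1000).astype(np.float32)); print(ce[i].round(),s[i,4],p.mean(0).round(4),p[:,2].max().round(3),r)
s=dict(np.load("scene0.npz"));S=cloud(s)
m=(S[...,2]>0.065)&(S[...,2]<.1)
n,l,st,ce=cv2.connectedComponentsWithStats(m.astype(np.uint8))
print('scene')
for i in range(1,n):
    if st[i,4]>8:
        p=S[l==i]; r=cv2.minAreaRect((p[:,:2]*1000).astype(np.float32)); print(ce[i].round(),st[i,4],p.mean(0).round(4),p[:,2].max().round(3),r)
E
```

```text
grip [ 0.5639 -0.0225  0.0825]
knob [ 0.4883 -0.1158  0.0903]
socket [0.448  0.0738 0.0691]
pin [0.5916 0.0988 0.0557]
bench [ 0.3642  0.2305 -0.0032]
deck [0.5275 0.0566 0.0396]
corner_tl [0.7127 0.1561 0.0148]
tr [ 0.7732 -0.2882  0.0141]
bl [0.3912 0.1146 0.0114]
br [ 0.4525 -0.3314  0.0149]
cab [0.3668 0.6111 0.1836]
lug [ 0.6635 -0.0469  0.0548]
[194.  57.] 506 [0.9556 0.3225 0.0734] 0.085 ((955.7470092773438, 320.8344421386719), (120.38871002197266, 123.3184814453125), 89.5362319946289)
[247.  57.] 447 [0.9585 0.1937 0.0738] 0.084 ((955.5692138671875, 195.42205810546875), (126.69813537597656, 122.62549591064453), 89.84395599365234)
[300.  58.] 415 [0.96   0.0637 0.0738] 0.084 ((956.308837890625, 60.85807418823242), (123.90544128417969, 117.87071990966797), 0.7529404163360596)
[353.  60.] 417 [ 0.9574 -0.0677  0.0736] 0.083 ((957.0377197265625, -68.53846740722656), (125.41756439208984, 116.92672729492188), 0.694983720779419)
[408.  61.] 429 [ 0.9582 -0.2016  0.0734] 0.085 ((957.2872924804688, -198.06533813476562), (118.46514129638672, 126.18574523925781), 89.97896575927734)
[459
[... 5184 characters left out ...]
567 0.1902 0.0736] 0.08 ((954.2000122070312, 193.73989868164062), (122.3610610961914, 121.90824127197266), 89.82598876953125)
[559. 449.] 3409 [0.8437 0.6092 0.073 ] 0.1 ((820.5858154296875, 620.7008666992188), (118.26626586914062, 179.0580596923828), 17.219226837158203)
[393. 440.] 497 [0.9297 0.3199 0.0739] 0.08 ((954.1383056640625, 321.8609313964844), (118.1305923461914, 121.24293518066406), 89.9004135131836)
[336. 443.] 26 [0.97   0.2217 0.067 ] 0.071 ((969.77685546875, 221.550537109375), (7.0654826164245605, 11.155542373657227), 19.289913177490234)
[395. 442.] 12 [0.9311 0.3249 0.0666] 0.069 ((931.544921875, 324.9493713378906), (6.442823886871338, 7.658150672912598), 42.356815338134766)
```

View pics/crop0.png

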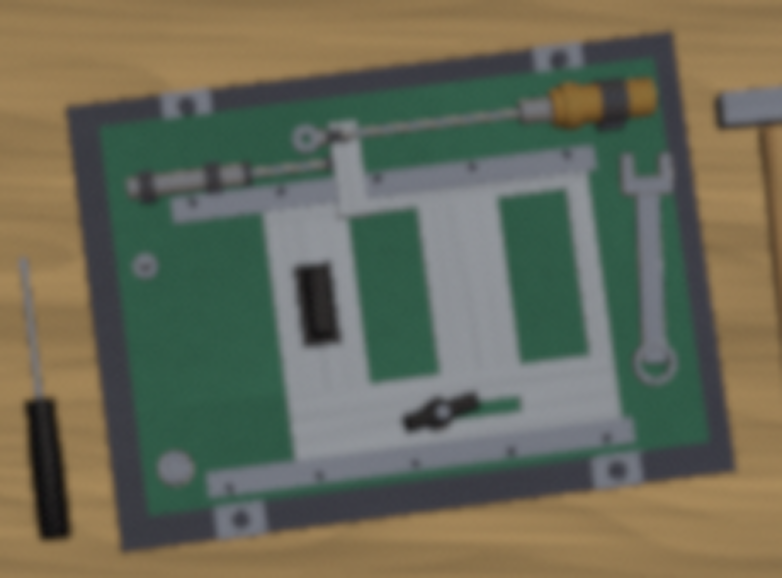

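The top picture shows the finger grip at about (333,217), the knob wing at (369,251), the socket at (291,267) and the pin at (282,206). From these, panel yaw is about 8.1°, the grip is at (0.5685, -0.023), and the knob is at (0.490, -0.110) with its wing at about 110° world. First I'll lift and move clear of the cabinet.

```bash
python3 -m creep '[[[0,0,0,0,0,-0.02,0.085],[0,0,0,-0.0172,0.0278,-0.01,0.085],[0,0,0,-0.0172,0.0278,0,0.085],[0,0,0,-0.0172,0.0278,0,0.085]]]' 30; python3 -c "
from station import get_obs
o=get_obs();print(o['q'],o['eef_pos'],o['tool_rot'],o['t'])"
```

```text
t: 0.48
eef_pos: [0.2571, 0.5737, 0.331]
tool_rot: [-0.0, 0.801, 0.599, -0.003]
contact_force: [-0.1, 0.3, -0.2]
gripper_width: 0.993
[-1.27440965  0.37977349  0.03660333  1.64080554 -0.01999896  1.12634191
  0.05330289] [0.25705971 0.57369583 0.33096554] [-4.42600103e-04  8.00584941e-01  5.99209826e-01 -3.33776358e-03] 0.4833
```

```bash
python3 -m creep '[[[0,0,0,-0.0194,0.031,0,0.085],[0,0,0,-0.0194,0.031,0,0.085],[0,0,0,-0.0194,0.031,0,0.085],[0,0,0,-0.0194,0.031,0,0.085],[0,0,0,-0.0194,0.031,0,0.085],[0,0,0,-0.0194,0.031,0,0.085],[0,0,0,-0.0194,0.031,0,0.085],[0,0,0,-0.0194,0.031,0,0.085],[0,0,0,-0.0194,0.031,0,0.085],[0,0,0,-0.0194,0.031,0,0.085],[0,0,0,-0.0305,0.0082,0,0.085],[0,0,0,-0.0305,0.0082,0,0.085],[0,0,0,-0.0305,0.0082,0,0.085],[0,0,0,-0.0305,0.0082,0,0.085]]]'; python3 -c "
from station import get_obs
o=get_obs();print(o['q'],o['eef_pos'],o['tool_rot'],o['t'])"
```

```text
t: 1.65
eef_pos: [0.5092, 0.1528, 0.3284]
tool_rot: [0.0, 0.8, 0.6, -0.004]
contact_force: [-0.3, -0.4, 0.7]
gripper_width: 0.997
[-0.62442359  0.21945726  0.25221846  1.87883386 -0.05940741  1.0587588
  0.93766048] [0.50923981 0.15279236 0.32842655] [ 1.98441647e-04  8.00259254e-01  5.99639588e-01 -4.17762342e-03] 1.65
```

```bash
python3 -m creep '[[[0,0,0.117,0,0,0,0.085],[0,0,0.117,0,0,0,0.085],[0,0,0.117,0,0,0,0.085],[0,0,0.117,0,0,0,0.085],[0,0,0.117,0,0,0,0.085],[0,0,0.117,0,0,0,0.085],[0,0,0.117,0,0,0,0.085],[0,0,0.117,0,0,0,0.085]]]'
cat > st.py <<'E'
from h import *
from station import get_obs,read_camera
import sys
def go(o,tgt,ang):
    r=toolR(o); M=r.as_matrix()
    a=np.radians(ang); tx=np.array([np.cos(a),np.sin(a),0]); z=np.array([0,0,-1.]); T=np.stack([tx,np.cross(z,tx),z],1)
    return (M.T@(np.array(tgt)-o["eef_pos"])).round(4),(r.inv()*R.from_matrix(T)).as_rotvec().round(4)
if __name__=="__main__":
    o=get_obs(); x=toolR(o).as_matrix()[:,0]
    print('t',o['t'],'q',o['q'].round(3),'pos',o['eef_pos'].round(4),'ang',np.degrees(np.arctan2(x[1],x[0])).round(2),'F',o['contact_force'].round(1),'T',o['torque'].round(2),'g',round(o['gripper_width'],3))
    if len(sys.argv)>4: print(go(o,[float(v) for v in sys.argv[1:4]],float(sys.argv[4])))
E
python3 st.py 0.49 -0.11 0.25 20
```

```text
t: 2.32
eef_pos: [0.5084, 0.1391, 0.3275]
tool_rot: [0.004, 0.989, 0.146, -0.005]
contact_force: [-1.2, 0.3, 0.1]
gripper_width: 0.997
t 2.3167 q [-0.728  0.219  0.4    1.895 -0.091  1.058  0.003] pos [0.5084 0.1391 0.3275] ang 16.82 F [-1.2  0.3  0.1] T [-0.07 -0.    0.04] g 0.997
(array([-0.0887,  0.2327,  0.0799]), array([ 0.0056,  0.0121, -0.0555]))
```

```bash
python3 -m creep '[[[0.001,0.002,-0.007,-0.011,0.029,0.01,0.085],[0.001,0.002,-0.007,-0.011,0.029,0.01,0.085],[0.001,0.002,-0.007,-0.011,0.029,0.01,0.085],[0.001,0.002,-0.007,-0.011,0.029,0.01,0.085],[0.001,0.002,-0.007,-0.011,0.029,0.01,0.085],[0.001,0.002,-0.007,-0.011,0.029,0.01,0.085],[0,0,-0.007,-0.011,0.029,0.01,0.085],[0,0,-0.007,-0.011,0.025,0.01,0.085],[0,0,0,0,0,0,0.085]]]'; python3 st.py 0.49 -0.11 0.2 20;  python3 - <<'E'
from h import *
from station import read_camera
c=read_camera("wrist"); np.savez("w1.npz",**c); cv2.imwrite("pics/w1.png",c["color"][:,:,::-1])
W=cloud(c)
m=(W[...,2]>0.066)&(W[...,2]<.1)
n,l,s,ce=cv2.connectedComponentsWithStats(m.astype(np.uint8))
for i in range(1,n):
    if s[i,4]>200:
        p=W[l==i]; r=cv2.minAreaRect((p[:,:2]*1000).astype(np.float32)); print(ce[i].round(),s[i,4],p.mean(0).round(4),p[:,2].max().round(3),r)
E
```

```text
t: 3.07
eef_pos: [0.4937, -0.1107, 0.2445]
tool_rot: [-0.001, 0.984, 0.175, 0.001]
contact_force: [-1.8, 0.3, 0.2]
gripper_width: 0.991
t 3.0667 q [-0.319  0.291  0.501  2.042 -0.189  0.849  0.641] pos [ 0.4937 -0.1107  0.2445] ang 20.21 F [-1.8  0.3  0.2] T [ 0.02  0.06 -0.  ] g 0.991
(array([-0.0034, -0.0019,  0.0444]), array([-0.0015, -0.0032,  0.0036]))
[464. 172.] 1861 [ 0.5641 -0.026   0.0832] 0.087 ((566.8566284179688, -25.56620216369629), (50.356266021728516, 16.003780364990234), 8.23276138305664)
[317. 247.] 1479 [ 0.4878 -0.1094  0.0878] 0.091 ((488.5837707519531, -112.08320617675781), (13.878499031066895, 53.2073860168457), 20.107852935791016)
[505. 451.] 385 [ 0.7196 -0.2393  0.0735] 0.076 ((720.9189453125, -243.03689575195312), (15.85269546508789, 45.23755645751953), 5.64094352722168)
```

View pics/w1.png

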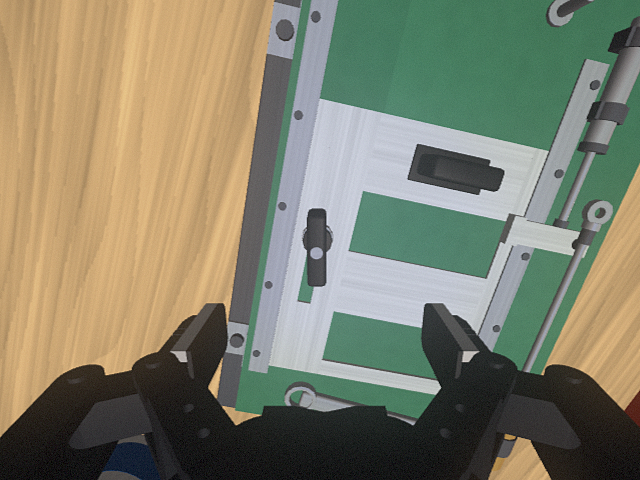

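The wrist picture shows the knob wing upright at (317,247), midway between the fingers, and the grip at (464,172). The knob axis is at about (0.489, -0.1115) and the wing is aligned with the jaws. I'll go down over it.

```bash
python3 -m creep '[[[0,0,0,-0.001,0,0.018,0.06],[0,0,0,-0.001,0,0.018,0.06],[0,0,0,-0.001,0,0.018,0.06],[0,0,0,-0.001,0,0.018,0.06],[0,0,0,-0.001,0,0.018,0.06],[0,0,0,0,0,0.015,0.06],[0,0,0,0,0,0,0.06]]]'; python3 st.py 0.4888 -0.1115 0.133 20
```

```text
t: 3.7
eef_pos: [0.4937, -0.1029, 0.1381]
tool_rot: [-0.003, 0.984, 0.179, 0.005]
contact_force: [-0.4, 0.1, 0.5]
gripper_width: 0.704
t 3.7 q [-0.239  0.461  0.404  2.118 -0.326  0.612  0.755] pos [ 0.4937 -0.1029  0.1381] ang 20.6 F [-0.4  0.1  0.5] T [-0.03  0.01  0.02] g 0.704
(array([-0.0077,  0.0064,  0.0049]), array([-0.0044, -0.0112,  0.0104]))
```

```bash
python3 -m creep '[[[-0.002,-0.006,0.005,-0.004,0.0032,0.0025,0.06],[-0.002,-0.005,0.005,-0.004,0.0032,0.0025,0.06],[0,0,0,0,0,0,0.06]]]'; python3 st.py 0.4888 -0.1115 0.133 20
```

```text
t: 3.95
eef_pos: [0.4892, -0.1101, 0.1338]
tool_rot: [-0.0, 0.985, 0.175, -0.0]
contact_force: [-0.8, -0.3, -0.2]
gripper_width: 0.703
t 3.95 q [-0.233  0.469  0.411  2.123 -0.323  0.609  0.757] pos [ 0.4892 -0.1101  0.1338] ang 20.16 F [-0.8 -0.3 -0.2] T [-0.01  0.05  0.06] g 0.703
(array([-0.0008,  0.0012,  0.0008]), array([-0.0008, -0.0001,  0.0028]))
```

```bash
python3 -m creep '[[[0,0,0,-0.0005,0.001,0.0005,0.0],[0,0,0,0,0,0,0],[0,0,0,0,0,0,0],[0,0,0,0,0,0,0],[0,0,0,0,0,0,0],[0,0,0,0,0,0,0],[0,0,0,0,0,0,0]]]' 50; python3 st.py 0.4888 -0.1115 0.133 20
```

```text
t: 4.53
eef_pos: [0.4887, -0.1122, 0.1357]
tool_rot: [-0.0, 0.985, 0.174, 0.001]
contact_force: [-0.4, -0.6, -2.3]
gripper_width: 0.151
t 4.5333 q [-0.231  0.465  0.413  2.123 -0.321  0.611  0.759] pos [ 0.4887 -0.1122  0.1357] ang 20.07 F [-0.4 -0.6 -2.3] T [-0.14 -0.05  0.02] g 0.151
(array([ 0.0003, -0.0006,  0.0027]), array([-0.0003, -0.0015,  0.0013]))
```

```bash
python3 -m creep '[[[0,0,-0.06,0,0,0,0],[0,0,-0.06,0,0,0,0],[0,0,-0.06,0,0,0,0],[0,0,-0.06,0,0,0,0]]]'; python3 st.py 0.4888 -0.1115 0.1345 100
```

```text
t: 4.87
eef_pos: [0.4887, -0.1122, 0.1357]
tool_rot: [-0.0, 0.956, 0.294, 0.001]
contact_force: [0.1, 0.3, -1.5]
gripper_width: 0.152
t 4.8667 q [-0.179  0.456  0.347  2.119 -0.267  0.606  0.954] pos [ 0.4887 -0.1122  0.1357] ang 34.25 F [ 0.1  0.3 -1.5] T [-0.01 -0.03 -0.14] g 0.152
(array([ 0.0004, -0.0005,  0.0012]), array([ 8.0000e-04, -8.0000e-04, -1.1476e+00]))
```

```bash
python3 -m creep '[[[0,0,-0.071,0,0,0,0],[0,0,-0.071,0,0,0,0],[0,0,-0.071,0,0,0,0],[0,0,-0.071,0,0,0,0],[0,0,-0.071,0,0,0,0],[0,0,-0.071,0,0,0,0],[0,0,-0.071,0,0,0,0],[0,0,-0.071,0,0,0,0],[0,0,-0.071,0,0,0,0],[0,0,-0.071,0,0,0,0],[0,0,-0.071,0,0,0,0],[0,0,-0.071,0,0,0,0],[0,0,-0.071,0,0,0,0],[0,0,-0.071,0,0,0,0],[0,0,-0.071,0,0,0,0],[0,0,0,0,0,0,0],[0,0,0,0,0,0,0]]]'; python3 st.py 0.4888 -0.1115 0.1345 98
```

```text
t: 6.28
eef_pos: [0.4887, -0.1124, 0.1357]
tool_rot: [-0.001, 0.656, 0.755, 0.001]
contact_force: [0.5, 0.8, -2.0]
gripper_width: 0.152
t 6.2833 q [ 0.06   0.436  0.052  2.103 -0.042  0.605  1.852] pos [ 0.4887 -0.1124  0.1357] ang 97.97 F [ 0.5  0.8 -2. ] T [ 0.01 -0.02  0.07] g 0.152
(array([0.0009, 0.0002, 0.0012]), array([ 0.    , -0.002 , -0.0006]))
```

The tool is at 98°, so the knob should be near 1.56 rad. I'll release, rise and check.

```bash
python3 -m creep '[[[0,0,0,0,0,0,0.06],[0,0,0,0,0,0,0.06],[0,0,0,0,0,0,0.06],[0,0,0,0,0,0,0.06],[0,0,0,0,0,-0.015,0.06],[0,0,0,0,0,-0.02,0.06],[0,0,0,0,0,-0.02,0.06],[0,0,0,0,0,-0.02,0.06],[0,0,0,0,0,-0.02,0.06],[0,0,0,0,0,-0.01,0.06],[0,0,0,0,0,0,0.06]]]'; python3 st.py 0.5675 -0.0245 0.2 98;  python3 - <<'E'
from h import *
from station import read_camera
c=read_camera("wrist"); np.savez("w2.npz",**c); cv2.imwrite("pics/w2.png",c["color"][:,:,::-1])
W=cloud(c)
m=(W[...,2]>0.066)&(W[...,2]<.1)
n,l,s,ce=cv2.connectedComponentsWithStats(m.astype(np.uint8))
for i in range(1,n):
    if s[i,4]>200:
        p=W[l==i]; r=cv2.minAreaRect((p[:,:2]*1000).astype(np.float32)); print(ce[i].round(),s[i,4],p.mean(0).round(4),p[:,2].max().round(3),r)
E
```

```text
t: 7.2
eef_pos: [0.4887, -0.1126, 0.2454]
tool_rot: [-0.001, 0.66, 0.751, -0.0]
contact_force: [0.7, -0.4, -0.7]
gripper_width: 0.705
t 7.2 q [ 0.041  0.263  0.072  2.027 -0.027  0.854  1.829] pos [ 0.4887 -0.1126  0.2454] ang 97.44 F [ 0.7 -0.4 -0.7] T [-0.   -0.05  0.03] g 0.705
(array([0.0771, 0.0897, 0.0454]), array([-0.0015, -0.0016, -0.0098]))
[578. 223.] 879 [0.4467 0.0726 0.0727] 0.077 ((446.60302734375, 73.62667083740234), (22.25662612915039, 21.61067771911621), 42.657936096191406)
[325. 247.] 1461 [ 0.4852 -0.113   0.0877] 0.091 ((487.669189453125, -112.76759338378906), (53.1015625, 13.836363792419434), 7.828023433685303)
[171. 454.] 1098 [ 0.7098 -0.2289  0.0718] 0.077 ((714.6812744140625, -230.78036499023438), (28.4241886138916, 58.913631439208984), 10.842841148376465)
```

View pics/w2.png

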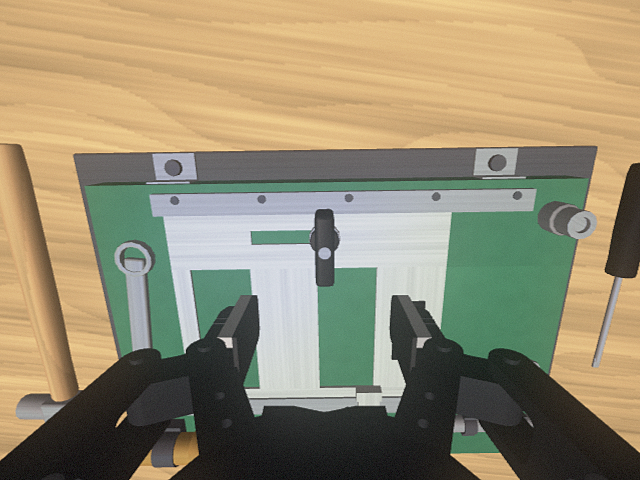

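The wing at (325,247) now lies along panel x, so the knob is at about 1.56 rad with the shutter still shut. Next I'll move over the grip.

```bash
python3 -m creep '[[[0,0,-0.002,0.0193,0.0224,0,0.06],[0,0,-0.002,0.0193,0.0224,0,0.06],[0,0,-0.002,0.0193,0.0224,0.01,0.06],[0,0,-0.002,0.0193,0.0224,0.01,0.06],[0,0,0,0,0,0,0.06]]]'; python3 st.py 0.5675 -0.0245 0.126 98;  python3 - <<'E'
from h import *
from station import read_camera
c=read_camera("wrist"); np.savez("w3.npz",**c); cv2.imwrite("pics/w3.png",c["color"][:,:,::-1])
W=cloud(c)
m=(W[...,2]>0.066)&(W[...,2]<.1)
n,l,s,ce=cv2.connectedComponentsWithStats(m.astype(np.uint8))
for i in range(1,n):
    if s[i,4]>200:
        p=W[l==i]; r=cv2.minAreaRect((p[:,:2]*1000).astype(np.float32)); print(ce[i].round(),s[i,4],p.mean(0).round(4),p[:,2].max().round(3),r)
E
```

```text
t: 7.67
eef_pos: [0.5677, -0.0231, 0.22]
tool_rot: [-0.002, 0.66, 0.752, -0.001]
contact_force: [0.9, 0.9, -0.4]
gripper_width: 0.702
t 7.6667 q [-0.095  0.4    0.034  1.893 -0.02   0.854  1.65 ] pos [ 0.5677 -0.0231  0.22  ] ang 97.47 F [ 0.9  0.9 -0.4] T [-0.02 -0.02  0.05] g 0.702
(array([-0.0015,  0.    ,  0.094 ]), array([-0.0049, -0.002 , -0.0093]))
[193. 114.] 3447 [ 0.4875 -0.1099  0.0851] 0.091 ((488.5682067871094, -112.16021728515625), (53.84157180786133, 14.640374183654785), 8.147309303283691)
[511.  88.] 1370 [0.4475 0.0734 0.0732] 0.077 ((447.25555419921875, 74.15972137451172), (21.886587142944336, 21.775033950805664), 44.07801055908203)
[321. 256.] 1818 [ 0.5637 -0.0258  0.0834] 0.087 ((566.2017211914062, -25.647010803222656), (49.34713363647461, 15.880496978759766), 7.909508228302002)
[ 39. 395.] 2115 [ 0.7103 -0.2313  0.0717] 0.077 ((714.4144287109375, -228.55001831054688), (29.011077880859375, 72.73734283447266), 9.971550941467285)
```

View pics/w3.png

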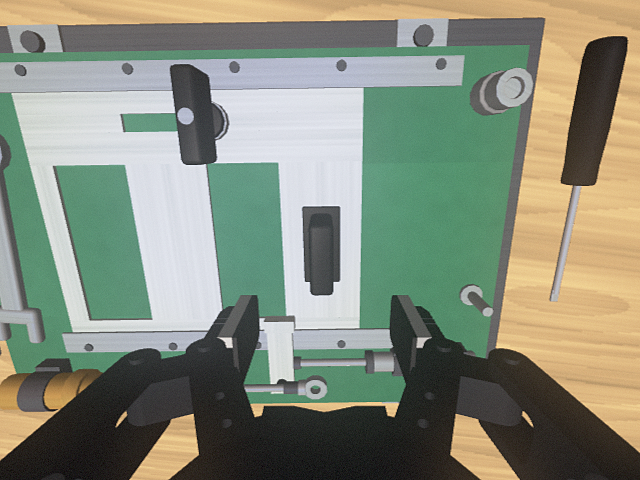

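The grip is at (321,256), midway between the fingers. I'll descend.

```bash
python3 -m creep '[[[-0.001,0,-0.002,-0.0005,0,0.018,0.06],[-0.001,0,-0.002,-0.0005,0,0.018,0.06],[-0.001,0,-0.002,-0.0005,0,0.018,0.06],[0,0,0,0,0,0,0.06]]]'; python3 st.py 0.567 -0.025 0.126 98
```

```text
t: 8.05
eef_pos: [0.564, -0.0287, 0.1616]
tool_rot: [-0.002, 0.658, 0.753, -0.003]
contact_force: [-0.7, -0.4, -0.2]
gripper_width: 0.703
t 8.05 q [-0.085  0.477  0.032  1.938 -0.02   0.735  1.663] pos [ 0.564  -0.0287  0.1616] ang 97.69 F [-0.7 -0.4 -0.2] T [0.   0.03 0.04] g 0.703
(array([0.0033, 0.0037, 0.0356]), array([-0.0078,  0.0004, -0.0055]))
```

```bash
python3 -m creep '[[[-0.003,0,-0.002,0.0018,0.002,0.016,0.06],[-0.003,0,-0.002,0.0018,0.002,0.016,0.06],[-0.001,0,0,0,0,0.002,0.06],[0,0,0,0,0,0,0.06]]]'; python3 st.py 0.567 -0.025 0.126 98
```

```text
t: 8.38
eef_pos: [0.5652, -0.028, 0.1266]
tool_rot: [-0.001, 0.658, 0.753, -0.002]
contact_force: [-0.2, -0.2, -0.4]
gripper_width: 0.703
t 8.3833 q [-0.084  0.53   0.029  1.953 -0.02   0.663  1.661] pos [ 0.5652 -0.028   0.1266] ang 97.66 F [-0.2 -0.2 -0.4] T [ 0.01 -0.    0.06] g 0.703
(array([0.0027, 0.0022, 0.0006]), array([-0.0047,  0.0017, -0.006 ]))
```

```bash
python3 -m creep '[[[-0.004,0.001,-0.005,0.0027,0.0022,0.0005,0.05],[0,0,0,0,0,0,0],[0,0,0,0,0,0,0],[0,0,0,0,0,0,0],[0,0,0,0,0,0,0],[0,0,0,0,0,0,0],[0,0,0,0,0,0,0],[0,0,0,0,0,0,0]]]' 70; python3 st.py 0.567 -0.025 0.126 98
```

```text
t: 9.05
eef_pos: [0.5676, -0.025, 0.1294]
tool_rot: [0.001, 0.656, 0.755, 0.001]
contact_force: [1.2, 0.2, -4.4]
gripper_width: 0.176
t 9.05 q [-0.086  0.527  0.026  1.951 -0.02   0.661  1.663] pos [ 0.5676 -0.025   0.1294] ang 98.0 F [ 1.2  0.2 -4.4] T [-0.06 -0.15  0.14] g 0.176
(array([ 0.0001, -0.0006,  0.0034]), array([0.0028, 0.0008, 0.    ]))
```

```bash
python3 -m creep '[[[0,0,0,0.004,0,0,0],[0,0,0,0.004,0,0,0],[0,0,0,0.004,0,0,0],[0,0,0,0.004,0,0,0],[0,0,0,0.004,0,0,0],[0,0,0,0,0,0,0]]]'; python3 st.py 0.5636 0.0027 0.129 98
```

```text
t: 9.55
eef_pos: [0.5663, -0.0163, 0.1294]
tool_rot: [0.007, 0.659, 0.752, -0.003]
contact_force: [2.2, -4.3, -5.6]
gripper_width: 0.168
t 9.55 q [-0.118  0.524  0.039  1.958 -0.008  0.655  1.625] pos [ 0.5663 -0.0163  0.1294] ang 97.6 F [ 2.2 -4.3 -5.6] T [-0.12 -0.31  0.57] g 0.168
(array([ 0.0191, -0.0002,  0.0001]), array([ 0.0046,  0.0146, -0.007 ]))
```

```bash
python3 -m creep '[[[0.001,0.004,-0.002,0.006,0,0,0],[0.001,0.004,-0.002,0.006,0,0,0],[0.001,0.004,-0.002,0.006,0,0,0],[0,0,0,0,0,0,0]]]'; python3 st.py 0.5636 0.0027 0.129 98
```

```text
t: 9.88
eef_pos: [0.5651, -0.0077, 0.1294]
tool_rot: [0.006, 0.658, 0.753, -0.003]
contact_force: [2.5, -6.1, -5.9]
gripper_width: 0.172
t 9.8833 q [-0.132  0.523  0.037  1.96  -0.009  0.656  1.611] pos [ 0.5651 -0.0077  0.1294] ang 97.63 F [ 2.5 -6.1 -5.9] T [-0.45 -0.42  0.55] g 0.172
(array([ 0.0105, -0.0001,  0.0002]), array([ 0.0029,  0.0134, -0.0064]))
```

```bash
python3 -m creep '[[[0.001,0.005,-0.002,0.007,0,0,0],[0.001,0.005,-0.002,0.007,0,0,0],[0,0.002,0,0.004,0,0,0]]]'; python3 st.py 0.5636 0.0027 0.129 98
python3 - <<'E'
from h import *
from station import read_camera
for n in ["top","wrist"]:
    c=read_camera(n); np.savez(n+"4.npz",**c); cv2.imwrite(f"pics/{n}4.png",c["color"][:,:,::-1])
c=read_camera("top"); cv2.imwrite("pics/crop4.png",cv2.resize(c["color"][130:300,240:470,::-1],None,fx=3.4,fy=3.4,interpolation=cv2.INTER_CUBIC))
E
python3 st.py 0.5636 0.0027 0.129 98
```

```text
t: 10.13
eef_pos: [0.564, 0.0005, 0.1294]
tool_rot: [0.005, 0.659, 0.752, -0.003]
contact_force: [3.4, -9.9, -5.2]
gripper_width: 0.172
t 10.1333 q [-0.146  0.521  0.037  1.962 -0.01   0.656  1.596] pos [5.640e-01 5.000e-04 1.294e-01] ang 97.51 F [ 3.4 -9.9 -5.2] T [-1.28 -0.55  0.63] g 0.172
(array([ 0.0022, -0.0001,  0.0004]), array([ 0.0024,  0.0122, -0.0085]))
t 10.2833 q [-0.146  0.521  0.037  1.962 -0.01   0.656  1.596] pos [0.564  0.0006 0.1294] ang 97.52 F [ 3.  -8.3 -5.6] T [-0.94 -0.46  0.66] g 0.169
(array([ 0.0022, -0.0001,  0.0003]), array([ 0.0023,  0.012 , -0.0083]))
```

View pics/wrist4.png

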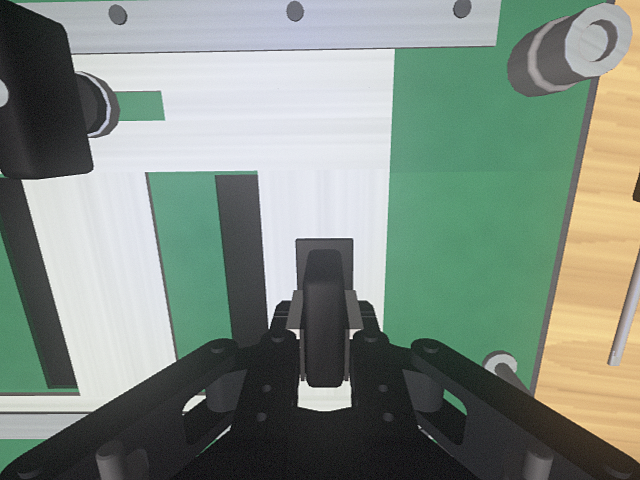

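View pics/crop4.png

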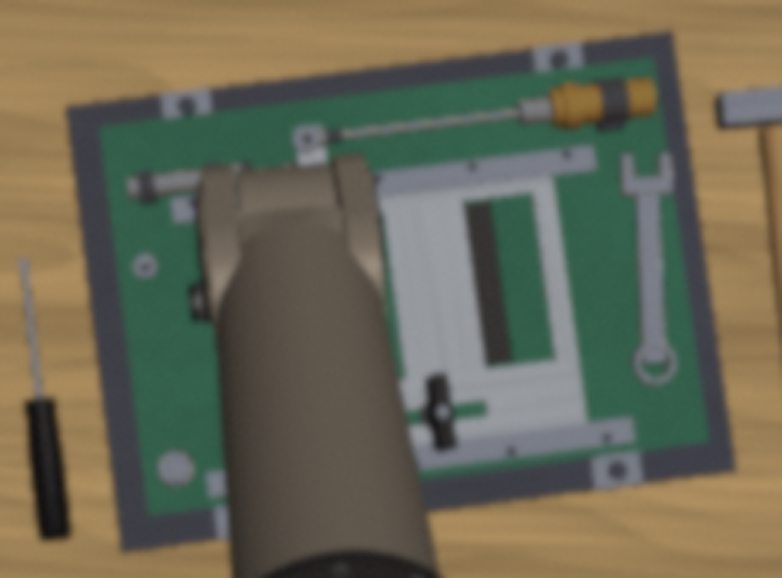

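The top crop shows the lug under the rod eye at (308,138) and the knob wing across its starting direction at (438,412). The wrist view shows the grip in the pads at (323,300). I'll measure the travel from the plate edges.

```bash
python3 - <<'E'
from h import *
a=np.radians(8.1); X=np.array([np.cos(a),np.sin(a),0]);Y=np.array([-np.sin(a),np.cos(a),0])
g=np.array([0.567,-0.025,0]); O=g-0.055*Y
c0=dict(np.load("top0.npz"));c1=dict(np.load("top4.npz"))
def prof(c,x,ys):
    P=O+x*X+ys[:,None]*Y+np.array([0,0,.0435]); uv=proj(c,P).astype(np.float32)
    r=c["color"][...,0].astype(np.float32)
    return cv2.remap(r,uv[:,0].reshape(-1,1),uv[:,1].reshape(-1,1),cv2.INTER_LINEAR).ravel()
ys=np.arange(-.22,-0.05,.0005)
for x in (0.0,0.02,0.04,-0.02,-.04,.06):
    E=[]
    for c in (c0,c1):
        p=prof(c,x,ys); m=p>110
        E.append([(round(ys[i]*1000,1),int(m[i+1])) for i in np.flatnonzero(m[1:]!=m[:-1])])
    print(x,E[0],E[1])
E
sed -n 1,1p /dev/null
```

```text
0.0 [(np.float64(-195.5), 1), (np.float64(-184.0), 0), (np.float64(-152.0), 1), (np.float64(-136.5), 0), (np.float64(-83.5), 1)] [(np.float64(-197.0), 1), (np.float64(-183.0), 0), (np.float64(-127.0), 1), (np.float64(-111.0), 0), (np.float64(-59.0), 1)]
0.02 [(np.float64(-195.5), 1), (np.float64(-186.5), 0), (np.float64(-151.5), 1), (np.float64(-136.5), 0), (np.float64(-83.5), 1)] [(np.float64(-197.0), 1), (np.float64(-185.0), 0), (np.float64(-127.0), 1), (np.float64(-111.0), 0), (np.float64(-59.0), 1)]
0.04 [(np.float64(-198.0), 1), (np.float64(-188.0), 0), (np.float64(-151.5), 1), (np.float64(-136.0), 0), (np.float64(-83.5), 1)] [(np.float64(-199.0), 1), (np.float64(-187.0), 0), (np.float64(-127.0), 1), (np.float64(-110.5), 0), (np.float64(-59.0), 1)]
-0.02 [(np.float64(-192.0), 1), (np.float64(-182.5), 0), (np.float64(-152.0), 1), (np.float64(-136.5), 0), (np.float64(-84.0), 1)] [(np.float64(-193.0), 1), (np.float64(-181.5), 0), (np.float64(-127.0), 1), (np.float64(-111.0), 0), (np.float64(-59.5), 1)]
-0.04 [(np.float64(-189.5), 1), (np.float64(-180.5), 0), (np.float64(-152.0), 1), (np.float64(-136.5), 0), (np.float64(-84.0), 1)] [(np.float64(-191.0), 1), (np.float64(-179.0), 0), (np.float64(-127.0), 1), (np.float64(-111.0), 0), (np.float64(-59.0), 1)]
0.06 [(np.float64(-211.0), 1), (np.float64(-200.5), 0), (np.float64(-200.0), 1), (np.float64(-180.0), 0), (np.float64(-151.5), 1), (np.float64(-135.5), 0), (np.float64(-84.0), 1)] [(np.float64(-212.0), 1), (np.float64(-179.0), 0), (np.float64(-126.5), 1), (np.float64(-110.0), 0), (np.float64(-59.0), 1)]
```

Travel is about 25 mm, so I'll push about 3 mm more and hold.

```bash
python3 -m creep '[[[0,0.003,-0.002,0.005,0,0,0],[0,0.003,-0.002,0.0045,0,0,0],[0,0.002,0,0.003,0,0,0],[0,0.002,0,0.003,0,0,0],[0,0.002,0,0.003,0,0,0],[0,0.002,0,0.003,0,0,0]]]'; python3 st.py 0.5636 0.0027 0.129 98
cat > m.py <<'E'
from h import *
from station import read_camera
a=np.radians(8.1); X=np.array([np.cos(a),np.sin(a),0]);Y=np.array([-np.sin(a),np.cos(a),0])
O=np.array([0.567,-0.025,0])-0.055*Y
c0=dict(np.load("top0.npz"));c1=read_camera("top")
ys=np.arange(-.165,-0.05,.0005)
D=[]
for x in np.arange(-.04,.06,.02):
    E=[]
    for c in (c0,c1):
        P=O+x*X+ys[:,None]*Y+np.array([0,0,.0435]); uv=proj(c,P).astype(np.float32)
        p=cv2.remap(c["color"][...,0].astype(np.float32),uv[:,0].reshape(-1,1),uv[:,1].reshape(-1,1),cv2.INTER_LINEAR).ravel()
        m=p>110;E.append(ys[np.flatnonzero(m[1:]!=m[:-1])])
    if len(E[0])==len(E[1]): D.append(E[1]-E[0])
print("travel mm",(np.mean(D,0)*1000).round(1))
w=read_camera("wrist")
import time; cv2.imwrite("pics/end%d.png"%time.time(),np.hstack([cv2.resize(c1["color"][130:300,240:470,::-1],(400,300),interpolation=cv2.INTER_CUBIC),cv2.resize(w["color"][:,:,::-1],(400,300))]))
E
python3 m.py; python3 st.py; ls pics
```

```text
t: 10.78
eef_pos: [0.5634, 0.0034, 0.1294]
tool_rot: [0.009, 0.661, 0.75, -0.005]
contact_force: [2.7, -8.7, -5.1]
gripper_width: 0.173
t 10.7833 q [-0.159  0.52   0.043  1.966 -0.004  0.652  1.579] pos [0.5634 0.0034 0.1294] ang 97.21 F [ 2.7 -8.7 -5.1] T [-0.71 -0.38  0.86] g 0.173
(array([-0.0007,  0.0001,  0.0004]), array([ 0.0045,  0.0189, -0.0138]))
travel mm [27.3 27.9 27.2]
t 10.8833 q [-0.159  0.52   0.043  1.966 -0.004  0.652  1.579] pos [0.5634 0.0034 0.1294] ang 97.22 F [ 2.9 -9.6 -5.4] T [-0.79 -0.43  0.83] g 0.172
crop0.png
crop4.png
end1796532067.png
scene0.png
top0.png
top4.png
w1.png
w2.png
w3.png
wrist0.png
wrist4.png
```

View pics/end1796532067.png

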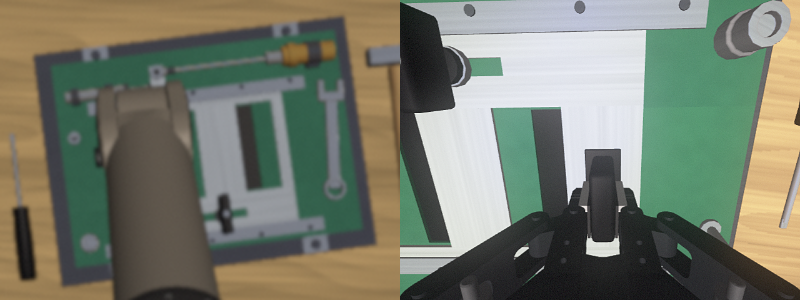

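```bash
python3 m.py; python3 st.py
```

```text
travel mm [27.3 27.9 27.2]
t 10.9833 q [-0.159  0.52   0.043  1.966 -0.004  0.652  1.579] pos [0.5634 0.0034 0.1294] ang 97.22 F [ 3.9 -8.6 -5. ] T [-0.79 -0.38  0.85] g 0.176
```

The grip is held in the pads at (600,195), the lug is under the eye at (157,73), the knob wing at (224,213) is still turned, and the parts in view look unmoved. The pose is steady, so I'm handing in.

```bash
python3 -c "
from station import hand_in
print(hand_in())"; python3 st.py
```

```text
the job is handed in; nothing more can be done
None
the job is handed in; nothing more can be done
```

I slackened the clamp knob anticlockwise to about 1.56 rad with the shutter still shut. I then gripped the finger grip, slid the shutter to half travel, and handed the job in while still holding it there.

- **Shutter:** the last pictures put its travel at about 27.5 mm against the 28 mm target. The three plate edges I measured gave 27.2, 27.3 and 27.9 mm.
- **Hold:** the readings were steady over the last 0.2 s before hand-in. The push along the opening direction was about 9 N, close to the 10 N spring.
- **Knob:** its angle is from the wing's direction in the wrist camera. The last picture shows the wing still turned.
- **Bystanders:** the spanner, socket, pin and screwdriver, and the part of the hammer in view, looked unmoved. I did not recheck the puller, tin or bearing at the end, but the arm's path did not pass close to them.

**Departures from plan:** the first slide fell short (about 9 mm for 20 mm commanded) because the arm yields to the spring, so I added further pushes. The tool is tilted about 1° under the load. No check failed.

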